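# Shut down the torch taps

### The arm

A 7-joint arm with a two-finger parallel gripper is mounted at the origin on a cart in front of the work surface, level with it; the furniture and walls round the work are solid. World frame = base frame: x ahead of the robot, y to its left, z up, the work surface at z = 0. Lengths are in m, angles in rad, forces in N, time in s.
With the tool pointing down it reaches from about 0.4 to 0.925 m from the base axis. Payload 4.1 kg.
Tool frame: the origin (TCP) lies midway between the tips of the shut fingers; the grasp point (between the pads) lies 19 mm behind it; z points along the fingers, y is the line along which they close (so a half turn about z gives the same grasp; the last joint's range is limited). The gripper opens to 85 mm and grips with 20 to 120 N. Pads are 22 mm wide; open, the fingers measure 114 mm over their backs; the gripper's body (76 mm by 85 mm) begins 54 mm behind the grasp point. The pads swing forward as they close: fully open they stand 13 mm farther back than shut.
Start: joints at [1.05, 0.398, 0.045, 1.537, -0.019, 1.207, -0.051], TCP at [0.266, -0.593, 0.231] pointing down, gripper open.
Joint ranges: [-2.82, 2.82], [-0.49, 2.23], [-1.37, 1.46], [0, 2.46], [-1.36, 4.5], [0.23, 2], [-2.94, 2.94]. Speed limits (rad/s): [2.57, 2.57, 3.14, 3.14, 3.14, 3.14, 3.14].

### API

Orientations are given as a unit quaternion [w, x, y, z].
In Python, from rig import robot gives the robot as it stands.
- The arm moves only by the tool servo_tool, never from a script. Its argument "motion" is a list of rows, each an object of numbers: "fingers": the finger opening in mm, from 0 to 85.4; "dx", "dy", "dz": the shift along the world's x, y, z in mm; "wx", "wy", "wz": the turn, a rotation vector about the world's x, y, z in rad. A call has exactly 10 rows; each row shifts and turns the commanded pose from where the row before left it; what a row does not reach is not made up. A row lasts 1/10 s, in which the tool goes at most 50 mm and 8.59 degrees, less where a joint would pass 70% of its speed; a pose out of reach is approached as far as the arm can. A call is refused whole if a number of a shift passes 50 or a number of a turn 0.15, either way. A call with a gripper value outside its range is refused whole. The fingers move at their own pace and stop on an object; "grip_force" is the grip in N (left out, the last holds). Time passes only in rows, so rows that do not move let the fingers close, or fill a call up. It gives the time, the measured TCP pose, the force, the opening and the grip force at its end, in the units of the state.
- robot.observe(): the state, without advancing time (a new reading comes with each control period).
- robot.grab_frame(name): name is "side" or "top"; returns a dict with "color" (480x640x3 uint8, red, green, blue), "fx", "fy", "cx", "cy" (pixels), "world_from_camera" (4x4, takes a point from camera to world coordinates). Camera axes: x right, y up, looking along -z (the intrinsics and any distortion apply to the point x, -y, -z); pixel columns grow to the right and rows downward; lengths in m; the calibration is good to about 2 mm. A picture is of the moment at which its call begins. There is no depth.
- robot.finish_job(): hands the job in; it is judged then, once.
The state is a dict: "clock": time; "joint_pos": joint angles; "joint_vel": joint speeds; "effort": joint torques, N m; "tool_pos": TCP position; "orientation": TCP orientation; "ft_force": force on the tool from outside, world axes, zero at the start; "moment": the same for the moment, N m; "finger_gap": opening from 0.0 (shut) to 1.0 (fully open); "grip_force": force on a finger pad.
Only numpy, scipy, OpenCV 4.12 (cv2) and the standard library are available. Lean on these libraries where they do the work, as an engineer would, in place of code of your own. Each camera call takes 0.05 s, during which the arm holds its last target. There are 200 camera calls.

### The job

Shut the torch supply down: with a fingertip push the blue oxygen lever round until it is fully closed, and only then push the red fuel-gas lever fully closed. Do not pinch the levers, leave the black compressed-air lever as it is, and do not lift or shift anything else on the bench. Finish clear of the taps.

Things in the scene. Friction and masses are not known exactly. Their poses are not given: they have to be found in the camera images.
- oxygen: The oxygen tap, with blue lever grip and blue band. Fixed bench tap (sizes in mm): round foot 68 across, valve body 38 across, brass hose tail (top at z 70) that sticks out 66 from the axis along the tap's own -x (roughly towards the robot). Origin: centre of the underside of the foot, on the worktop. Lever level, mid-height z 105. The order of the three taps varies.
- oxygen_lever (a joint): oxygen tap's blue lever's hinge about the vertical, rad: 0 = fully closed (lever across the hose tail, along the tap's own +y, i.e. roughly to the robot's left; a stop), 1.57 = fully open (lever along the hose tail, over it; a stop). Closing is clockwise seen from above. Stiff: it stays where it is left; about 1.6 N at the middle of the grip turns it
- oxygen_pivot (a point): on the oxygen lever's hinge axis at the lever's mid-height (105 mm above the worktop)
- oxygen_tip (a point): outer end of the oxygen lever, 100 mm from the axis, at mid-height
- oxygen_face (a point): middle of the side of the oxygen lever's blue grip to push for closing (anticlockwise side), 70 mm from the hinge axis, at mid-height. The grip (two plastic halves 12 mm high on a steel core) spans 42 to 97 mm from the axis and is 16 mm wide; the core stands 3 mm proud above and below and 3 mm at the end. Fingers pressing on both sides of the grip at once count as pinching
- gas: The fuel gas tap, with red lever grip and red band. Fixed bench tap (sizes in mm): round foot 68 across, valve body 38 across, brass hose tail (top at z 70) that sticks out 66 from the axis along the tap's own -x (roughly towards the robot). Origin: centre of the underside of the foot, on the worktop. Lever level, mid-height z 105. The order of the three taps varies.
- gas_lever (a joint): fuel gas tap's red lever's hinge about the vertical, rad: 0 = fully closed (lever across the hose tail, along the tap's own +y, i.e. roughly to the robot's left; a stop), 1.57 = fully open (lever along the hose tail, over it; a stop). Closing is clockwise seen from above. Stiff: it stays where it is left; about 1.6 N at the middle of the grip turns it
- gas_pivot (a point): on the fuel gas lever's hinge axis at the lever's mid-height (105 mm above the worktop)
- gas_tip (a point): outer end of the fuel gas lever, 100 mm from the axis, at mid-height
- gas_face (a point): middle of the side of the fuel gas lever's red grip to push for closing (anticlockwise side), 70 mm from the hinge axis, at mid-height. The grip (two plastic halves 12 mm high on a steel core) spans 42 to 97 mm from the axis and is 16 mm wide; the core stands 3 mm proud above and below and 3 mm at the end. Fingers pressing on both sides of the grip at once count as pinching
- air: The compressed air tap, with black lever grip and black band. Fixed bench tap (sizes in mm): round foot 68 across, valve body 38 across, brass hose tail (top at z 70) that sticks out 66 from the axis along the tap's own -x (roughly towards the robot). Origin: centre of the underside of the foot, on the worktop. Lever level, mid-height z 105. The order of the three taps varies.
- air_lever (a joint): compressed air tap's black lever's hinge about the vertical, rad: 0 = fully closed (lever across the hose tail, along the tap's own +y, i.e. roughly to the robot's left; a stop), 1.57 = fully open (lever along the hose tail, over it; a stop). Closing is clockwise seen from above. Stiff: it stays where it is left; about 1.6 N at the middle of the grip turns it
- air_pivot (a point): on the compressed air lever's hinge axis at the lever's mid-height (105 mm above the worktop)
- air_tip (a point): outer end of the compressed air lever, 100 mm from the axis, at mid-height
- red_jar: red screw-lid jar 48x48x56, behind the taps (mm), loose; to be left alone. Origin: centre of its underside
- amber_jar: amber-yellow screw-lid jar 48x48x71, behind the taps (mm), loose; to be left alone. Origin: centre of its underside
- green_jar: green screw-lid jar 48x48x63, behind the taps (mm), loose; to be left alone. Origin: centre of its underside
- carton: small brown carton 51x70x45, behind the taps on the right (mm), loose; to be left alone. Origin: centre of its underside
- tape: roll of tape, 69 across, 19 high, lying in front on the right (mm), loose; to be left alone. Origin: centre of its underside
- tweezers: steel tweezers 153 long, 10 high, lying in front of the taps (mm), loose; to be left alone. Origin: centre of its underside
- red_marker: white marker pen with a red cap, 129 long, 18 thick, lying in front of the taps (mm), loose; to be left alone. Origin: centre of its underside
- flask: small clear glass flask with a spout, 44x64x91, behind the taps on the left (mm), loose; to be left alone. Origin: centre of its underside

How it is judged:
By the outcome, as a careful person would: the job done as asked, in the order asked, and still so for the second after the job is handed in, with the robot touching nothing.
It also fails if it takes over 54 s, if anything falls off the work surface, if the arm or the gripper's body presses on something with over 40 N, if the wrist force passes 120 N, or if a joint passes its speed limit or range.

## Working session

There is one attempt and no reset: what is moved stays moved. The work goes in short steps, Python scripts to look and compute and a tool call to move; the robot and the scene stay as the last step left them, time stands still between calls to the robot, and variables do not carry over. Pictures are saved under pics/ and viewed, at most 10 in all, crops included, and the job is handed in when it is done.

Besides the shell and the picture viewer there is one more tool, called after "Call:" by a JSON object that holds its "name" and its "arguments", one argument or row to a line. servo_tool: Moves the arm, as the interface text tells. Its arguments: {"type":"object","properties":{"motion":{"type":"array"},"grip_force":{"type":"number"}},"required":["motion"]}

```bash
mkdir -p pics
python3 - <<'E'
from rig import robot
import cv2,numpy as np
for n in("top","side"):
    f=robot.grab_frame(n); cv2.imwrite(f"pics/{n}0.png",f["color"][:,:,::-1])
    print(n,{k:np.round(v,4).tolist() for k,v in f.items() if k!="color"})
s=robot.observe(); print(s)
E
```

```text
top {'fx': 550.6422, 'fy': 550.6422, 'cx': 314.0221, 'cy': 253.1512, 'world_from_camera': [[0.0251, 0.9974, -0.0677, 0.4172], [-0.9997, 0.0252, 0.001, 0.0252], [0.0027, 0.0677, 0.9977, 1.4794], [0.0, 0.0, 0.0, 1.0]]}
side {'fx': 618.6594, 'fy': 618.6594, 'cx': 324.0444, 'cy': 227.2087, 'world_from_camera': [[-0.8297, 0.302, -0.4695, -0.0842], [-0.5582, -0.4437, 0.7011, 0.8986], [0.0034, 0.8438, 0.5367, 0.7645], [0.0, 0.0, 0.0, 1.0]]}
{'clock': 0.1, 'joint_pos': array([ 1.04998529,  0.39910618,  0.04505616,  1.53776793, -0.01867541,
        1.20690923, -0.05069121]), 'joint_vel': array([-1.43641863e-03, -1.76429070e-03,  8.55201999e-07, -4.20363101e-03,
       -1.68015245e-03, -6.62417693e-04,  1.41420877e-05]), 'effort': array([ 4.68266546e-03, -4.76257217e+01,  1.37014925e+00, -2.54948008e+01,
        1.18984652e-02,  4.98824258e-03,  1.12322789e-05]), 'tool_pos': array([ 0.26588585, -0.59249714,  0.23036923]), 'orientation': array([-8.46059750e-04,  9.77829741e-01,  2.09399655e-01, -2.59138645e-04]), 'ft_force': array([ 0.03972795, -0.07369161,  0.58967791]), 'moment': array([ 0.00781004, -0.03904003,  0.02682607]), 'grip_force': 0.0, 'finger_gap': 1.0004561972790114}
```

View pics/top0.png

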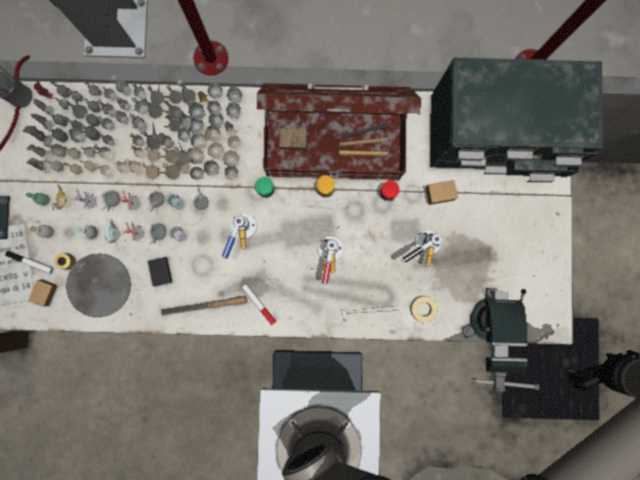

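View pics/side0.png

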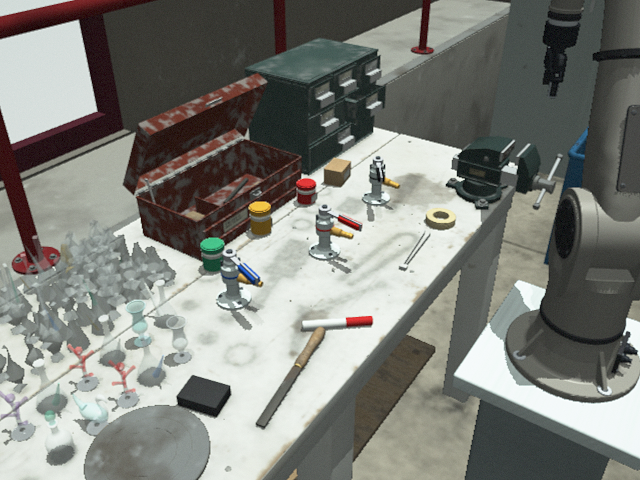

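The top view shows the oxygen tap near pixel (240,225), gas near (329,250) and air near (430,240). Next I'll enlarge the oxygen and gas taps.

Run:
```python
import cv2,numpy as np
a=cv2.imread("pics/top0.png")
c=cv2.resize(a[205:295,212:352],None,fx=5.7,fy=5.7,interpolation=cv2.INTER_CUBIC)
for i in range(0,140,10):
    cv2.line(c,(int(i*5.7),0),(int(i*5.7),8 if i%50 else 16),(0,0,255),1); cv2.putText(c,str(212+i),(int(i*5.7),25),0,.4,(0,0,255),1)
for i in range(0,90,10):
    cv2.putText(c,str(205+i),(0,int(i*5.7)+4),0,.4,(255,0,0),1)
cv2.imwrite("pics/crop0.png",c)
```

```text
(no output)
```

View pics/crop0.png

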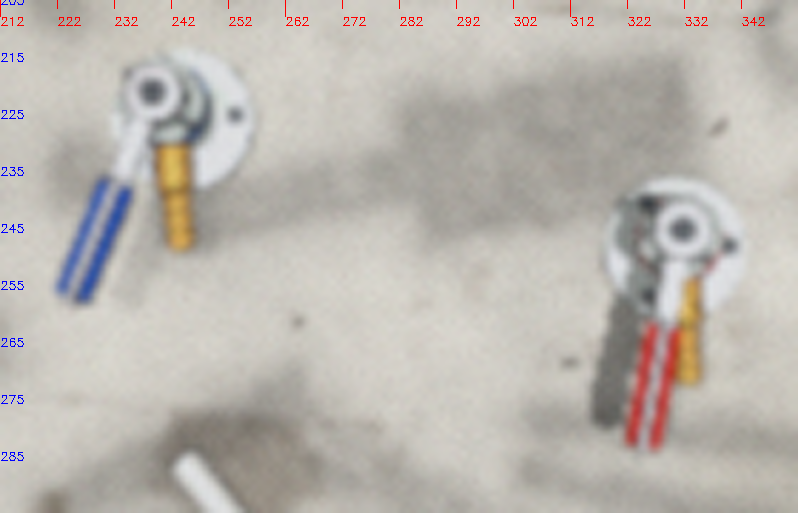

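The crop gives oxygen pivot (238.7,221.1), lever tip (224.3,257.1) and tail end (243.6,248). For gas it gives pivot (331.6,245.4), lever tip (324.8,283.6) and tail end (332.7,272).

```bash
cat > h.py <<'E'
import numpy as np
from rig import robot
def ray(f,u,v,z):
    T=np.array(f["world_from_camera"]); d=T[:3,:3]@np.array([(u-f["cx"])/f["fx"],-(v-f["cy"])/f["fy"],-1]); o=T[:3,3]
    return o+d*(z-o[2])/d[2]
E
python3 - <<'E'
from h import *
f=robot.grab_frame("top")
print("band check")
P=dict(ox=((238.7,221.1),(224.3,257.1),(243.6,248)),gas=((331.6,245.4),(324.8,283.6),(332.7,272)))
for k,(h,t,b) in P.items():
    H=ray(f,*h,.118);H2=ray(f,*h,.105);t=ray(f,*t,.108);b=ray(f,*b,.06)
    d=t-H; e=b-H
    print(k,H.round(4),H2.round(4),t.round(4),"len",np.hypot(*d[:2]).round(4),"ang",np.degrees(np.arctan2(d[1],d[0])).round(1),"tail",np.hypot(*e[:2]).round(4),np.degrees(np.arctan2(e[1],e[0])).round(1))
for n,p in dict(mark1=(245,287),mark2=(272,322),tw=(342,312),tape=(424,309),airtip=(397,255),green=(264,187),amb=(325,186),red=(390,190)).items(): print(n,ray(f,*p,.02).round(3))
# side view check: project
g=robot.grab_frame("side");T=np.linalg.inv(g["world_from_camera"])
E
```

```text
band check
ox [0.5847 0.2132 0.118 ] [0.5863 0.215  0.105 ] [0.4947 0.2473 0.108 ] len 0.0962 ang 159.2 tail 0.0629 -173.6
gas [ 0.5299 -0.0192  0.118 ] [ 0.531  -0.0196  0.105 ] [ 0.435  -0.0048  0.108 ] len 0.096 ang 171.4 tail 0.0642 -174.4
mark1 [0.422 0.204 0.02 ]
mark2 [0.332 0.13  0.02 ]
tw [ 0.363 -0.054  0.02 ]
tape [ 0.376 -0.27   0.02 ]
airtip [ 0.517 -0.197  0.02 ]
green [0.69  0.162 0.02 ]
amb [ 0.697 -0.001  0.02 ]
red [ 0.691 -0.175  0.02 ]
```

Call:
{"name": "servo_tool", "arguments": {
  "motion": [
    {"fingers": 0,"dx": 25,"dy": 20,"dz": 3,"wz": 0.04},
    {"fingers": 0,"dx": 25,"dy": 40,"dz": 3,"wz": 0.04},
    {"fingers": 0,"dx": 25,"dy": 40,"dz": 3,"wz": 0.04},
    {"fingers": 0,"dx": 25,"dy": 40,"dz": 0,"wz": 0.04},
    {"fingers": 0,"dx": 25,"dy": 40,"dz": 0,"wz": 0.04},
    {"fingers": 0,"dx": 25,"dy": 40,"dz": 0,"wz": 0.04},
    {"fingers": 0,"dx": 25,"dy": 40,"dz": 0,"wz": 0.04},
    {"fingers": 0,"dx": 25,"dy": 40,"dz": 0,"wz": 0.04},
    {"fingers": 0,"dx": 20,"dy": 40,"dz": 0,"wz": 0.04},
    {"fingers": 0,"dx": 20,"dy": 40,"dz": 0,"wz": 0.04}
  ]
}}

```text
invalid input
```

Call:
{"name": "servo_tool", "arguments": {
  "motion": [
    {"fingers": 0,"dx": 0,"dy": 40,"wz": 0.04},
    {"fingers": 0,"dx": 0,"dy": 40,"wz": 0.04},
    {"fingers": 0,"dx": 0,"dy": 40,"wz": 0.04},
    {"fingers": 0,"dx": 0,"dy": 40,"wz": 0.04},
    {"fingers": 0,"dx": 0,"dy": 40,"wz": 0.04},
    {"fingers": 0,"dx": 0,"dy": 40,"wz": 0.04},
    {"fingers": 0,"dx": 0,"dy": 40,"wz": 0.04},
    {"fingers": 0,"dx": 0,"dy": 40,"wz": 0.04},
    {"fingers": 0,"dx": 0,"dy": 40,"wz": 0.04},
    {"fingers": 0,"dx": 0,"dy": 40,"wz": 0.02}
  ]
}}

```text
invalid input
```

Call:
{"name": "servo_tool", "arguments": {
  "motion": [
    {"fingers": 0,"dx": 25,"dy": 20,"dz": 3,"wx": 0,"wy": 0,"wz": 0.04},
    {"fingers": 0,"dx": 25,"dy": 40,"dz": 3,"wx": 0,"wy": 0,"wz": 0.04},
    {"fingers": 0,"dx": 25,"dy": 40,"dz": 3,"wx": 0,"wy": 0,"wz": 0.04},
    {"fingers": 0,"dx": 25,"dy": 40,"dz": 0,"wx": 0,"wy": 0,"wz": 0.04},
    {"fingers": 0,"dx": 25,"dy": 40,"dz": 0,"wx": 0,"wy": 0,"wz": 0.04},
    {"fingers": 0,"dx": 25,"dy": 40,"dz": 0,"wx": 0,"wy": 0,"wz": 0.04},
    {"fingers": 0,"dx": 25,"dy": 40,"dz": 0,"wx": 0,"wy": 0,"wz": 0.04},
    {"fingers": 0,"dx": 25,"dy": 40,"dz": 0,"wx": 0,"wy": 0,"wz": 0.04},
    {"fingers": 0,"dx": 20,"dy": 40,"dz": 0,"wx": 0,"wy": 0,"wz": 0.04},
    {"fingers": 0,"dx": 20,"dy": 40,"dz": 0,"wx": 0,"wy": 0,"wz": 0.04}
  ]
}}

```text
clock: 1.2
tool_pos: [0.5067, -0.2113, 0.2404]
orientation: [0.0, 0.916, 0.4, 0.0]
ft_force: [1.4, -0.7, 0.7]
finger_gap: -0.001
grip_force: 0.0
```

Call:
{"name": "servo_tool", "arguments": {
  "motion": [
    {"fingers": 0,"dx": 0,"dy": 42,"dz": 0,"wx": 0,"wy": 0,"wz": 0.04},
    {"fingers": 0,"dx": 0,"dy": 43,"dz": 0,"wx": 0,"wy": 0,"wz": 0.04},
    {"fingers": 0,"dx": 0,"dy": 45,"dz": 0,"wx": 0,"wy": 0,"wz": 0.04},
    {"fingers": 0,"dx": 0,"dy": 45,"dz": 0,"wx": 0,"wy": 0,"wz": 0.04},
    {"fingers": 0,"dx": 0,"dy": 45,"dz": 0,"wx": 0,"wy": 0,"wz": 0.04},
    {"fingers": 0,"dx": 0,"dy": 45,"dz": 0,"wx": 0,"wy": 0,"wz": 0.04},
    {"fingers": 0,"dx": 0,"dy": 45,"dz": 0,"wx": 0,"wy": 0,"wz": 0.04},
    {"fingers": 0,"dx": 0,"dy": 45,"dz": 0,"wx": 0,"wy": 0,"wz": 0.04},
    {"fingers": 0,"dx": 0,"dy": 40,"dz": 0,"wx": 0,"wy": 0,"wz": 0.04},
    {"fingers": 0,"dx": 0,"dy": 20,"dz": 0,"wx": 0,"wy": 0,"wz": 0.025}
  ]
}}

```text
clock: 2.2
tool_pos: [0.5051, 0.2063, 0.2405]
orientation: [-0.001, 0.822, 0.57, 0.001]
ft_force: [-0.7, -0.2, -0.5]
finger_gap: 0.004
grip_force: 0.0
```

Run:
```python
from h import *
import cv2
f=robot.grab_frame("side")
c=cv2.resize(f["color"][180:330,190:390,::-1],None,fx=4,fy=4,interpolation=cv2.INTER_CUBIC)
cv2.imwrite("pics/s1.png",c)
```

```text
(no output)
```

View pics/s1.png

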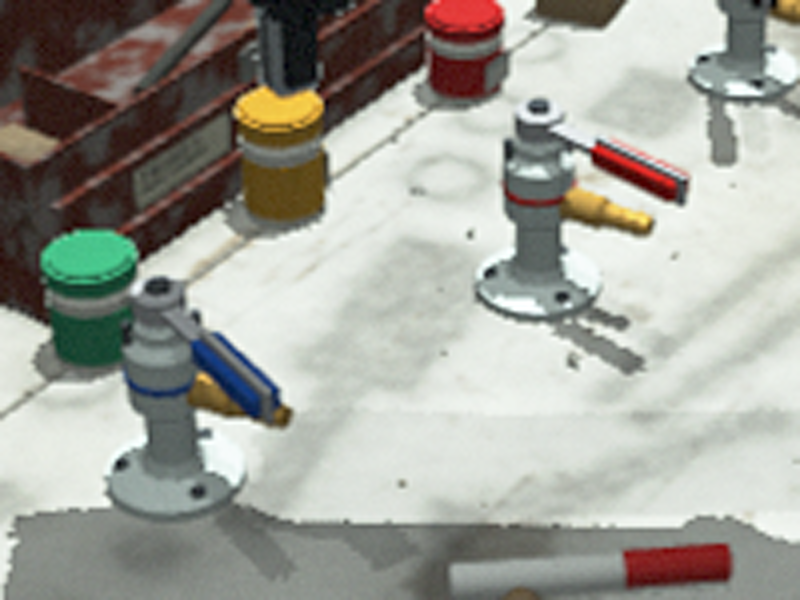

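Side crop: the ox hub top is at (230,251) and its tip at (258,280). The gas hub top is at (325,206) and its tip at (360.5,227.5). The fingers are shut and hover above the bench, clear of everything. I'll cross-check against the top-view fixes.

Run:
```python
from h import *
f=robot.grab_frame("side")
for n,p in dict(oxh=(230,251.3),gash=(325,206)).items(): print(n,[ray(f,*p,z).round(3)[:2] for z in(.115,.122,.13)])
for n,p in dict(oxt=(258,280),gast=(360.5,227.5)).items(): print(n,[ray(f,*p,z).round(3)[:2] for z in(.105,)])
```

```text
oxh [array([0.581, 0.216]), array([0.574, 0.223]), array([0.566, 0.232])]
gash [array([ 0.528, -0.019]), array([ 0.521, -0.009]), array([0.514, 0.002])]
oxt [array([0.492, 0.245])]
gast [array([ 0.432, -0.003])]
```

Call:
{"name": "servo_tool", "arguments": {
  "motion": [
    {"fingers": 0,"dx": 0,"dy": 0,"dz": -16,"wx": 0,"wy": 0,"wz": 0},
    {"fingers": 0,"dx": 0,"dy": 0,"dz": -16,"wx": 0,"wy": 0,"wz": 0},
    {"fingers": 0,"dx": 0,"dy": 0,"dz": -16,"wx": 0,"wy": 0,"wz": 0},
    {"fingers": 0,"dx": 0,"dy": 0,"dz": -16,"wx": 0,"wy": 0,"wz": 0},
    {"fingers": 0,"dx": 0,"dy": 0,"dz": -16,"wx": 0,"wy": 0,"wz": 0},
    {"fingers": 0,"dx": 0,"dy": 0,"dz": -16,"wx": 0,"wy": 0,"wz": 0},
    {"fingers": 0,"dx": 0,"dy": 0,"dz": -16,"wx": 0,"wy": 0,"wz": 0},
    {"fingers": 0,"dx": 0,"dy": 0,"dz": -16,"wx": 0,"wy": 0,"wz": 0},
    {"fingers": 0,"dx": 0,"dy": 0,"dz": -16,"wx": 0,"wy": 0,"wz": 0},
    {"fingers": 0,"dx": 0,"dy": 0,"dz": -8,"wx": 0,"wy": 0,"wz": 0}
  ]
}}

```text
clock: 3.3
tool_pos: [0.5059, 0.1987, 0.0868]
orientation: [0.001, 0.824, 0.566, -0.002]
ft_force: [-0.4, -0.4, 0.2]
finger_gap: 0.0
grip_force: 0.0
```

Run:
```python
from h import *
s=robot.observe(); p=s["tool_pos"]; print(p.round(4),s["ft_force"].round(1))
def arc(P,th0,th1,p):
    for th in np.arange(th0,th1-.1,-6):
        a=np.radians(th);u=np.array([np.cos(a),np.sin(a)]);n=np.array([-u[1],u[0]])
        q=np.array(P)+.070*u+.019*n; print(th,q.round(4),"d",((q-p)*1000).round(1)); p=q
arc((.584,.214),160,88,p[:2]); print(); arc((.5295,-.019),171,87,np.array([.456,-.047]))
```

```text
[0.5059 0.1987 0.0868] [-0.4 -0.4  0.2]
160.0 [0.5117 0.2201] d [ 5.8 21.3]
154.0 [0.5128 0.2276] d [1.  7.5]
148.0 [0.5146 0.235 ] d [1.8 7.4]
142.0 [0.5171 0.2421] d [2.6 7.1]
136.0 [0.5204 0.249 ] d [3.3 6.8]
130.0 [0.5245 0.2554] d [4.  6.5]
124.0 [0.5291 0.2614] d [4.7 6. ]
118.0 [0.5344 0.2669] d [5.3 5.5]
112.0 [0.5402 0.2718] d [5.8 4.9]
106.0 [0.5464 0.2761] d [6.3 4.3]
100.0 [0.5531 0.2796] d [6.7 3.6]
94.0 [0.5602 0.2825] d [7.  2.9]
88.0 [0.5675 0.2846] d [7.3 2.1]

171.0 [ 0.4574 -0.0268] d [ 1.4 20.2]
165.0 [ 0.457  -0.0192] d [-0.4  7.6]
159.0 [ 0.4573 -0.0117] d [0.4 7.6]
153.0 [ 0.4585 -0.0041] d [1.2 7.5]
147.0 [0.4604 0.0032] d [1.9 7.3]
141.0 [0.4631 0.0103] d [2.7 7.1]
135.0 [0.4666 0.0171] d [3.4 6.8]
129.0 [0.4707 0.0234] d [4.1 6.4]
123.0 [0.4754 0.0294] d [4.8 5.9]
117.0 [0.4808 0.0347] d [5.4 5.4]
111.0 [0.4867 0.0395] d [5.9 4.8]
105.0 [0.493  0.0437] d [6.4 4.2]
99.0 [0.4998 0.0472] d [6.8 3.5]
93.0 [0.5069 0.0499] d [7.1 2.7]
87.0 [0.5142 0.0519] d [7.3 2. ]
```

Call:
{"name": "servo_tool", "arguments": {
  "motion": [
    {"fingers": 0,"dx": 2,"dy": 7,"dz": 0,"wx": 0,"wy": 0,"wz": 0},
    {"fingers": 0,"dx": 2,"dy": 7,"dz": 0,"wx": 0,"wy": 0,"wz": 0},
    {"fingers": 0,"dx": 2,"dy": 7,"dz": 0,"wx": 0,"wy": 0,"wz": 0},
    {"fingers": 0,"dx": 1,"dy": 7.5,"dz": 0,"wx": 0,"wy": 0,"wz": -0.105},
    {"fingers": 0,"dx": 2,"dy": 7.5,"dz": 0,"wx": 0,"wy": 0,"wz": -0.105},
    {"fingers": 0,"dx": 2.5,"dy": 7,"dz": 0,"wx": 0,"wy": 0,"wz": -0.105},
    {"fingers": 0,"dx": 3.5,"dy": 7,"dz": 0,"wx": 0,"wy": 0,"wz": -0.105},
    {"fingers": 0,"dx": 4,"dy": 6.5,"dz": 0,"wx": 0,"wy": 0,"wz": -0.105},
    {"fingers": 0,"dx": 4.5,"dy": 6,"dz": 0,"wx": 0,"wy": 0,"wz": -0.105},
    {"fingers": 0,"dx": 5.5,"dy": 5.5,"dz": 0,"wx": 0,"wy": 0,"wz": -0.105}
  ]
}}

```text
clock: 4.3
tool_pos: [0.5352, 0.2701, 0.0889]
orientation: [0.001, 0.973, 0.232, -0.0]
ft_force: [-1.5, -2.2, 0.1]
finger_gap: 0.003
grip_force: 0.9
```

Run:
```python
from h import *
import cv2
s=robot.observe(); print(s["tool_pos"].round(4),s["ft_force"].round(1),s["moment"].round(2))
a=robot.grab_frame("side")["color"][210:320,190:340,::-1]
cv2.imwrite("pics/s2.png",cv2.resize(a,None,fx=4,fy=4,interpolation=cv2.INTER_CUBIC))
```

```text
[0.5352 0.2701 0.0889] [-1.5 -2.2  0.1] [-0.44  0.18 -0.06]
```

View pics/s2.png

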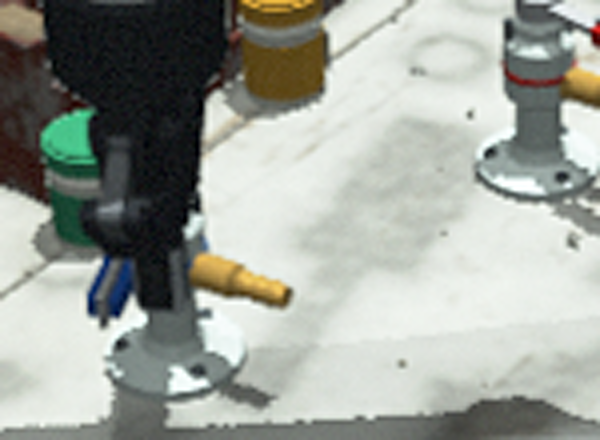

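Call:
{"name": "servo_tool", "arguments": {
  "motion": [
    {"fingers": 0,"dx": 6,"dy": 4.5,"dz": 0,"wx": 0,"wy": 0,"wz": -0.105},
    {"fingers": 0,"dx": 6.5,"dy": 4,"dz": 0,"wx": 0,"wy": 0,"wz": -0.105},
    {"fingers": 0,"dx": 6.5,"dy": 3.5,"dz": 0,"wx": 0,"wy": 0,"wz": -0.105},
    {"fingers": 0,"dx": 2.5,"dy": 1,"dz": 0,"wx": 0,"wy": 0,"wz": -0.035},
    {"fingers": 0,"dx": 2.5,"dy": 1,"dz": 0,"wx": 0,"wy": 0,"wz": -0.035},
    {"fingers": 0,"dx": 2,"dy": 0,"dz": 0,"wx": 0,"wy": 0,"wz": 0},
    {"fingers": 0,"dx": 0,"dy": 0,"dz": 0,"wx": 0,"wy": 0,"wz": 0},
    {"fingers": 0,"dx": 0,"dy": 0,"dz": 0,"wx": 0,"wy": 0,"wz": 0},
    {"fingers": 0,"dx": 0,"dy": 0,"dz": 0,"wx": 0,"wy": 0,"wz": 0},
    {"fingers": 0,"dx": 0,"dy": 0,"dz": 0,"wx": 0,"wy": 0,"wz": 0}
  ]
}}

```text
clock: 5.35
tool_pos: [0.5557, 0.2842, 0.0887]
orientation: [0.002, 0.999, 0.045, -0.005]
ft_force: [-12.0, -2.9, 9.0]
finger_gap: 0.001
grip_force: 6.1
```

Call:
{"name": "servo_tool", "arguments": {
  "motion": [
    {"fingers": 0,"dx": 1,"dy": 0,"dz": 0,"wx": 0,"wy": 0,"wz": 0},
    {"fingers": 0,"dx": 1,"dy": 0,"dz": 0,"wx": 0,"wy": 0,"wz": 0},
    {"fingers": 0,"dx": 1,"dy": 0,"dz": 0,"wx": 0,"wy": 0,"wz": 0},
    {"fingers": 0,"dx": 0,"dy": 0,"dz": 0,"wx": 0,"wy": 0,"wz": 0},
    {"fingers": 0,"dx": 0,"dy": 0,"dz": 0,"wx": 0,"wy": 0,"wz": 0},
    {"fingers": 0,"dx": 0,"dy": 0,"dz": 0,"wx": 0,"wy": 0,"wz": 0},
    {"fingers": 0,"dx": 0,"dy": 0,"dz": 0,"wx": 0,"wy": 0,"wz": 0},
    {"fingers": 0,"dx": 0,"dy": 0,"dz": 0,"wx": 0,"wy": 0,"wz": 0},
    {"fingers": 0,"dx": 0,"dy": 0,"dz": 0,"wx": 0,"wy": 0,"wz": 0},
    {"fingers": 0,"dx": 0,"dy": 0,"dz": 0,"wx": 0,"wy": 0,"wz": 0}
  ]
}}

```text
clock: 6.35
tool_pos: [0.5557, 0.2842, 0.0886]
orientation: [0.002, 0.999, 0.046, -0.008]
ft_force: [-17.6, -5.5, 13.1]
finger_gap: 0.002
grip_force: 9.3
```

Call:
{"name": "servo_tool", "arguments": {
  "motion": [
    {"fingers": 0,"dx": -10,"dy": 0,"dz": 0,"wx": 0,"wy": 0,"wz": 0},
    {"fingers": 0,"dx": -15,"dy": 0,"dz": 0,"wx": 0,"wy": 0,"wz": 0},
    {"fingers": 0,"dx": -20,"dy": 0,"dz": 0,"wx": 0,"wy": 0,"wz": 0},
    {"fingers": 0,"dx": -20,"dy": 0,"dz": 10,"wx": 0,"wy": 0,"wz": 0},
    {"fingers": 0,"dx": -10,"dy": 0,"dz": 25,"wx": 0,"wy": 0,"wz": 0.1},
    {"fingers": 0,"dx": 0,"dy": 0,"dz": 25,"wx": 0,"wy": 0,"wz": 0.1},
    {"fingers": 0,"dx": 0,"dy": 0,"dz": 25,"wx": 0,"wy": 0,"wz": 0.1},
    {"fingers": 0,"dx": 0,"dy": 0,"dz": 25,"wx": 0,"wy": 0,"wz": 0.1},
    {"fingers": 0,"dx": 0,"dy": -20,"dz": 25,"wx": 0,"wy": 0,"wz": 0.1},
    {"fingers": 0,"dx": 0,"dy": -40,"dz": 10,"wx": 0,"wy": 0,"wz": 0.1}
  ]
}}

```text
clock: 7.35
tool_pos: [0.4901, 0.2285, 0.237]
orientation: [-0.001, 0.939, 0.343, 0.004]
ft_force: [1.1, 0.3, 0.6]
finger_gap: -0.001
grip_force: 0.0
```

Call:
{"name": "servo_tool", "arguments": {
  "motion": [
    {"fingers": 0,"dx": -5,"dy": -40,"dz": 0,"wx": 0,"wy": 0,"wz": 0.1},
    {"fingers": 0,"dx": -5,"dy": -40,"dz": 0,"wx": 0,"wy": 0,"wz": 0.1},
    {"fingers": 0,"dx": -5,"dy": -40,"dz": 0,"wx": 0,"wy": 0,"wz": 0.1},
    {"fingers": 0,"dx": -5,"dy": -40,"dz": 0,"wx": 0,"wy": 0,"wz": 0.1},
    {"fingers": 0,"dx": -5,"dy": -40,"dz": 0,"wx": 0,"wy": 0,"wz": 0.1},
    {"fingers": 0,"dx": -5,"dy": -40,"dz": 0,"wx": 0,"wy": 0,"wz": 0.1},
    {"fingers": 0,"dx": 0,"dy": -30,"dz": 0,"wx": 0,"wy": 0,"wz": 0.1},
    {"fingers": 0,"dx": 0,"dy": 0,"dz": 0,"wx": 0,"wy": 0,"wz": 0.03},
    {"fingers": 0,"dx": 0,"dy": 0,"dz": 0,"wx": 0,"wy": 0,"wz": 0},
    {"fingers": 0,"dx": 0,"dy": 0,"dz": 0,"wx": 0,"wy": 0,"wz": 0}
  ]
}}

```text
clock: 8.35
tool_pos: [0.4596, -0.0444, 0.2337]
orientation: [0.0, 0.759, 0.651, 0.001]
ft_force: [-0.3, -0.7, -1.0]
finger_gap: 0.002
grip_force: 0.0
```

Run:
```python
from h import *
import cv2
s=robot.observe(); print(s["tool_pos"].round(4),s["ft_force"].round(1))
a=robot.grab_frame("top")["color"][180:320,200:360,::-1]
b=robot.grab_frame("side")["color"][200:340,190:350,::-1]
cv2.imwrite("pics/s3.png",cv2.resize(np.hstack([a,b]),None,fx=2.5,fy=2.5,interpolation=cv2.INTER_CUBIC))
```

```text
[ 0.4596 -0.0444  0.2337] [-0.3 -0.7 -1. ]
```

View pics/s3.png

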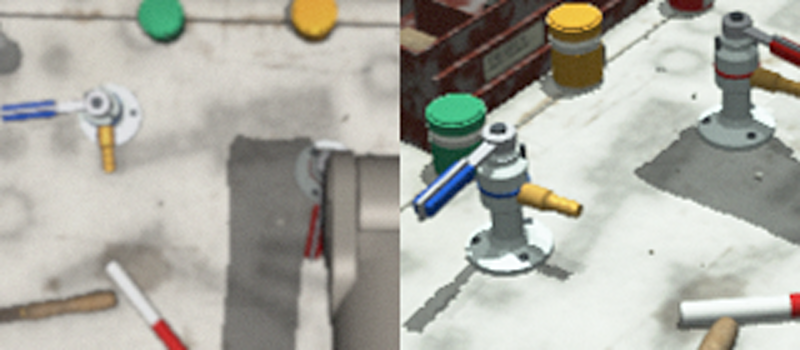

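The oxygen lever stands at right angles to its tail against the stop, so it is closed. Now the gas lever: the fingers are about 17 mm off its pushing side and ready to descend.

Call:
{"name": "servo_tool", "arguments": {
  "motion": [
    {"fingers": 0,"dx": -4,"dy": -4,"dz": -10,"wx": 0,"wy": 0,"wz": 0},
    {"fingers": 0,"dx": 0,"dy": 0,"dz": -16,"wx": 0,"wy": 0,"wz": 0},
    {"fingers": 0,"dx": 0,"dy": 0,"dz": -16,"wx": 0,"wy": 0,"wz": 0},
    {"fingers": 0,"dx": 0,"dy": 0,"dz": -16,"wx": 0,"wy": 0,"wz": 0},
    {"fingers": 0,"dx": 0,"dy": 0,"dz": -16,"wx": 0,"wy": 0,"wz": 0},
    {"fingers": 0,"dx": 0,"dy": 0,"dz": -16,"wx": 0,"wy": 0,"wz": 0},
    {"fingers": 0,"dx": 0,"dy": 0,"dz": -16,"wx": 0,"wy": 0,"wz": 0},
    {"fingers": 0,"dx": 0,"dy": 0,"dz": -16,"wx": 0,"wy": 0,"wz": 0},
    {"fingers": 0,"dx": 0,"dy": 0,"dz": -16,"wx": 0,"wy": 0,"wz": 0},
    {"fingers": 0,"dx": 0,"dy": 0,"dz": -8,"wx": 0,"wy": 0,"wz": 0}
  ]
}}

```text
clock: 9.45
tool_pos: [0.4536, -0.0497, 0.0855]
orientation: [-0.001, 0.759, 0.651, -0.001]
ft_force: [0.2, -0.4, 0.0]
finger_gap: -0.002
grip_force: 0.0
```

Call:
{"name": "servo_tool", "arguments": {
  "motion": [
    {"fingers": 0,"dx": 1,"dy": 8,"dz": 0,"wx": 0,"wy": 0,"wz": 0},
    {"fingers": 0,"dx": 1,"dy": 8,"dz": 0,"wx": 0,"wy": 0,"wz": 0},
    {"fingers": 0,"dx": 1,"dy": 7,"dz": 0,"wx": 0,"wy": 0,"wz": 0},
    {"fingers": 0,"dx": 0,"dy": 7.5,"dz": 0,"wx": 0,"wy": 0,"wz": -0.105},
    {"fingers": 0,"dx": 0.5,"dy": 7.5,"dz": 0,"wx": 0,"wy": 0,"wz": -0.105},
    {"fingers": 0,"dx": 1,"dy": 7.5,"dz": 0,"wx": 0,"wy": 0,"wz": -0.105},
    {"fingers": 0,"dx": 2,"dy": 7.5,"dz": 0,"wx": 0,"wy": 0,"wz": -0.105},
    {"fingers": 0,"dx": 2.5,"dy": 7,"dz": 0,"wx": 0,"wy": 0,"wz": -0.105},
    {"fingers": 0,"dx": 3.5,"dy": 7,"dz": 0,"wx": 0,"wy": 0,"wz": -0.105},
    {"fingers": 0,"dx": 4,"dy": 6.5,"dz": 0,"wx": 0,"wy": 0,"wz": -0.105}
  ]
}}

```text
clock: 10.45
tool_pos: [0.4718, 0.0237, 0.088]
orientation: [0.001, 0.943, 0.333, 0.0]
ft_force: [-0.2, -2.4, 0.5]
finger_gap: -0.0
grip_force: 1.0
```

On the arc with light contact, about 2.4 N. I'll carry on to about 98° and then ease into the stop.

Call:
{"name": "servo_tool", "arguments": {
  "motion": [
    {"fingers": 0,"dx": 5,"dy": 6,"dz": 0,"wx": 0,"wy": 0,"wz": -0.105},
    {"fingers": 0,"dx": 5.5,"dy": 5.5,"dz": 0,"wx": 0,"wy": 0,"wz": -0.105},
    {"fingers": 0,"dx": 6,"dy": 5,"dz": 0,"wx": 0,"wy": 0,"wz": -0.105},
    {"fingers": 0,"dx": 6.5,"dy": 4,"dz": 0,"wx": 0,"wy": 0,"wz": -0.105},
    {"fingers": 0,"dx": 6.5,"dy": 3.5,"dz": 0,"wx": 0,"wy": 0,"wz": -0.105},
    {"fingers": 0,"dx": 2.5,"dy": 1,"dz": 0,"wx": 0,"wy": 0,"wz": -0.035},
    {"fingers": 0,"dx": 2,"dy": 0,"dz": 0,"wx": 0,"wy": 0,"wz": -0.035},
    {"fingers": 0,"dx": 2,"dy": 0,"dz": 0,"wx": 0,"wy": 0,"wz": 0},
    {"fingers": 0,"dx": 0,"dy": 0,"dz": 0,"wx": 0,"wy": 0,"wz": 0},
    {"fingers": 0,"dx": 0,"dy": 0,"dz": 0,"wx": 0,"wy": 0,"wz": 0}
  ]
}}

```text
clock: 11.45
tool_pos: [0.5041, 0.0494, 0.0876]
orientation: [0.0, 0.999, 0.044, -0.004]
ft_force: [-8.1, 0.0, 6.3]
finger_gap: -0.001
grip_force: 4.1
```

Call:
{"name": "servo_tool", "arguments": {
  "motion": [
    {"fingers": 0,"dx": 1.5,"dy": 0,"dz": 0,"wx": 0,"wy": 0,"wz": 0},
    {"fingers": 0,"dx": 1.5,"dy": 0,"dz": 0,"wx": 0,"wy": 0,"wz": 0},
    {"fingers": 0,"dx": 1,"dy": 0,"dz": 0,"wx": 0,"wy": 0,"wz": 0},
    {"fingers": 0,"dx": 1,"dy": 0,"dz": 0,"wx": 0,"wy": 0,"wz": 0},
    {"fingers": 0,"dx": 0,"dy": 0,"dz": 0,"wx": 0,"wy": 0,"wz": 0},
    {"fingers": 0,"dx": 0,"dy": 0,"dz": 0,"wx": 0,"wy": 0,"wz": 0},
    {"fingers": 0,"dx": 0,"dy": 0,"dz": 0,"wx": 0,"wy": 0,"wz": 0},
    {"fingers": 0,"dx": 0,"dy": 0,"dz": 0,"wx": 0,"wy": 0,"wz": 0},
    {"fingers": 0,"dx": 0,"dy": 0,"dz": 0,"wx": 0,"wy": 0,"wz": 0},
    {"fingers": 0,"dx": 0,"dy": 0,"dz": 0,"wx": 0,"wy": 0,"wz": 0}
  ]
}}

```text
clock: 12.45
tool_pos: [0.5042, 0.0493, 0.0872]
orientation: [0.0, 0.999, 0.044, -0.009]
ft_force: [-18.7, 0.6, 16.8]
finger_gap: 0.001
grip_force: 9.4
```

The lever is hard on its stop: 5 mm of extra command only raised the force. Backing off and moving clear.

Call:
{"name": "servo_tool", "arguments": {
  "motion": [
    {"fingers": 0,"dx": -10,"dy": 0,"dz": 0,"wx": 0,"wy": 0,"wz": 0},
    {"fingers": 0,"dx": -15,"dy": 0,"dz": 0,"wx": 0,"wy": 0,"wz": 0},
    {"fingers": 0,"dx": -20,"dy": 0,"dz": 0,"wx": 0,"wy": 0,"wz": 0},
    {"fingers": 0,"dx": -15,"dy": 0,"dz": 10,"wx": 0,"wy": 0,"wz": 0},
    {"fingers": 0,"dx": 0,"dy": 0,"dz": 25,"wx": 0,"wy": 0,"wz": 0},
    {"fingers": 0,"dx": 0,"dy": 0,"dz": 30,"wx": 0,"wy": 0,"wz": 0},
    {"fingers": 0,"dx": 0,"dy": 0,"dz": 35,"wx": 0,"wy": 0,"wz": 0},
    {"fingers": 0,"dx": 0,"dy": 0,"dz": 35,"wx": 0,"wy": 0,"wz": 0},
    {"fingers": 0,"dx": 0,"dy": -20,"dz": 20,"wx": 0,"wy": 0,"wz": 0},
    {"fingers": 0,"dx": 0,"dy": -40,"dz": 0,"wx": 0,"wy": 0,"wz": 0}
  ]
}}

```text
clock: 13.45
tool_pos: [0.4559, -0.0083, 0.2469]
orientation: [-0.001, 0.999, 0.047, 0.005]
ft_force: [0.5, 0.4, -0.1]
finger_gap: 0.001
grip_force: 0.0
```

Call:
{"name": "servo_tool", "arguments": {
  "motion": [
    {"fingers": 0,"dx": 0,"dy": -40,"dz": 0,"wx": 0,"wy": 0,"wz": 0},
    {"fingers": 0,"dx": 0,"dy": -40,"dz": 0,"wx": 0,"wy": 0,"wz": 0},
    {"fingers": 0,"dx": 0,"dy": -40,"dz": 0,"wx": 0,"wy": 0,"wz": 0},
    {"fingers": 0,"dx": 0,"dy": -40,"dz": 0,"wx": 0,"wy": 0,"wz": 0},
    {"fingers": 0,"dx": 0,"dy": -40,"dz": 0,"wx": 0,"wy": 0,"wz": 0},
    {"fingers": 0,"dx": 0,"dy": -40,"dz": 0,"wx": 0,"wy": 0,"wz": 0},
    {"fingers": 0,"dx": 0,"dy": -40,"dz": 0,"wx": 0,"wy": 0,"wz": 0},
    {"fingers": 0,"dx": 0,"dy": -30,"dz": 0,"wx": 0,"wy": 0,"wz": 0},
    {"fingers": 0,"dx": 0,"dy": 0,"dz": 0,"wx": 0,"wy": 0,"wz": 0},
    {"fingers": 0,"dx": 0,"dy": 0,"dz": 0,"wx": 0,"wy": 0,"wz": 0}
  ]
}}

```text
clock: 14.45
tool_pos: [0.4531, -0.3213, 0.2427]
orientation: [0.0, 0.999, 0.043, 0.0]
ft_force: [0.4, 0.7, -0.1]
finger_gap: -0.0
grip_force: 0.0
```

Run:
```python
from h import *
import cv2
s=robot.observe(); print(s["clock"],s["tool_pos"].round(4),s["ft_force"].round(1))
a=robot.grab_frame("top")["color"][170:330,200:460,::-1]
b=robot.grab_frame("side")["color"][150:340,190:450,::-1]
cv2.imwrite("pics/s4.png",cv2.resize(np.vstack([a,b]),None,fx=1.7,fy=1.7,interpolation=cv2.INTER_CUBIC))
```

```text
14.45 [ 0.4531 -0.3213  0.2427] [ 0.4  0.7 -0.1]
```

View pics/s4.png

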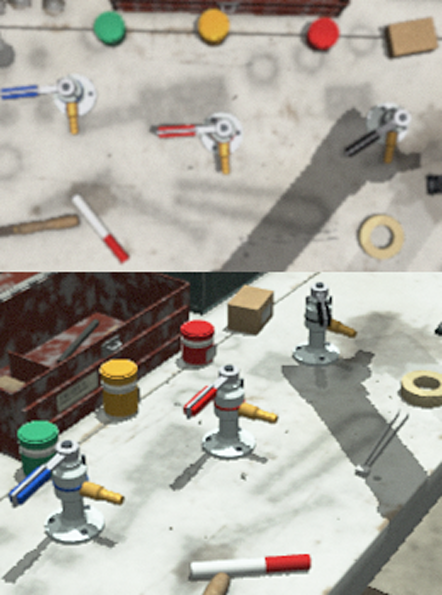

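Blue and red levers both stand square across their tails, so both are closed. The black lever and the loose items are where they were, and the arm is clear.

```bash
python3 -c "
from rig import robot; print(robot.finish_job())"
```

```text
the job is handed in; nothing more can be done
None
```

I pushed the oxygen lever fully closed first and then the fuel-gas lever, each to its stop; the air lever and loose items were left untouched, and the job was handed in with the arm clear of the taps (clock about 14.5 s).

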